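# Catch the falling lid of the notions case and ease it shut

### The arm

A 6-joint arm with a two-finger parallel gripper is mounted at the origin on the work surface. World frame = base frame: x ahead of the robot, y to its left, z up, the work surface at z = 0. Lengths are in m, angles in rad, forces in N, time in s.
With the tool pointing down it reaches from about 0.25 to 0.725 m from the base axis. Payload 4 kg.
Tool frame: the origin (TCP) lies on the centre line of the jaws, within the pads' length; the fingertips stand 14 mm ahead of it and the grasp point (between the pads) lies 5 mm behind it (manip.nose_length is the distance from the TCP to the fingertips, in m); z points along the fingers, y is the direction in which the jaws open and shut (so a half turn about z gives the same grasp; the last joint's range is limited). The gripper opens to 85 mm and grips with 20 to 120 N. Pads are 22 mm wide; open, the fingers measure 114 mm over their backs; the gripper's body (76 mm by 85 mm) begins 54 mm behind the grasp point. The pads swing forward as they close: fully open they stand 13 mm farther back than shut.
Start: joints at [1.287, 0.241, 0.005, 1.335, 0, 1.571], TCP at [0.14, 0.48, 0.245] pointing down, gripper open.
Joint ranges: [-2.72, 2.72], [-1.05, 1.87], [-1.09, 1.28], [-1.99, 2.15], [-1.42, 1.44], [-3.14, 3.14]. Speed limits (rad/s): [2.79, 2.79, 3.14, 3.14, 3.14, 3.14].

### API

Orientations are given as a unit quaternion [x, y, z, w].
In Python, from plant import manip gives the robot as it stands. The module is installed in compiled form; this text tells all that it offers.
- The arm moves only by the tool servo_tool, never from a script. Its argument "rows" is a list of rows, each a list of 6 numbers: the shift along the world's x, y, z in cm, then the turn, a rotation vector about the world's x, y, z in rad. A call has 1 to 5 rows; each row is the pose to reach, as a shift and turn from the pose commanded when the call began; what a row does not reach only later rows make up. A row lasts 1/10 s, in which the tool goes at most 50 mm and 8.59 degrees, less where a joint would pass 70% of its speed; a pose out of reach is approached as far as the arm can. A call with a gripper value outside its range is refused whole. "claw" is the finger opening in cm, from 0 to 8.54, set as the call begins (left out, the last holds). The fingers move at their own pace and stop on an object; the grip force is fixed at half the most. Time passes only in rows, so rows that repeat a pose let the fingers close. It gives the time, the measured TCP pose, the force and the opening at its end, in the units of the state.
- manip.sense(): the state, without advancing time (a new reading comes with each control period).
- manip.snapshot(name): name is "scene" or "top" or "wrist"; returns a dict with "image" (480x640x3 uint8, red, green, blue), "z_map" (480x640 float32, m along the optical axis (not along the pixel's ray), 0 where there is no reading), "fov_y" (degrees; the focal length in pixels is half the picture's height over the tangent of half this angle, whatever the lens; pixels are square), "cx", "cy" (the principal point, pixels), "extrinsics" (4x4, takes a point from camera to world coordinates). Camera axes: x right, y down, z forward; pixel columns grow to the right and rows downward; lengths in m; the calibration is good to about 2 mm. A picture is of the moment at which its call begins.
- manip.close_job(): hands the job in, once; it reports no verdict.
The state is a dict: "t": time; "joint_positions": joint angles; "dq": joint speeds; "joint_efforts": joint torques, N m; "tcp_pos": TCP position; "tcp_rot": TCP orientation; "ft_force": force on the tool from outside, world axes, zero at the start; "ft_torque": the same for the moment, N m; "finger_gap": opening from 0.0 (shut) to 1.0 (fully open).
Only numpy, scipy, OpenCV 4.12 (cv2) and the standard library are available. Lean on these libraries where they do the work, as an engineer would, in place of code of your own. Each camera call takes 0.05 s, during which the arm holds its last target.

### The job

The lid of the red sewing-notions case stands open. Tip it forward from behind with a fingertip so that it starts to fall, catch its white inner side on the fingers before it is three quarters of the way down, and lower it slowly, still resting on the fingers, until it is fully shut; it must not slap down. Do not pinch or press hard on the lid, leave the spools and all the other things where they are, and finish clear of the case.

Things in the scene. Friction and masses are not known exactly. Their poses are not given: they have to be found in the camera images.
- case: Red steel sewing-notions case, screwed down: an open box 120 mm (its x, front to back) x 240 mm (its y) x 100 mm tall, walls 4 mm; origin at the centre of its underside on the table, its -x is the front that faces the robot. Spools stand inside. The lid hinges on the top of its back (+x) wall.
- lid (a joint): Lid angle in rad: 0 shut (level), 1.57 upright, 1.75 leaning back on its stop. The hinge has friction and a worn damper: within about 0.2 rad of upright the lid stays where left; tipped further forward it falls by itself, slowly at first (0.1 rad/s at 1.25), then up to 0.6 to 0.8 rad/s, too fast to be let arrive shut; from 1.25 to shut takes 2.5 to 4 s.
- hinge_mid (a point): Middle of the lid's hinge axis: on the case at its x +60 mm, y 0, height 100 mm above the table. The axis runs along the case's y.
- lid_edge (a point): Middle of the lid's free edge, on its inner face, 150 mm from the hinge axis. The lid is a flat plate 150 mm (hinge to edge) x 240 x 7 mm, 0.4 kg, its 7 mm lying to the outer side of this point. Shut, its inner face is 100 mm above the table and its front 30 mm overhang the case's front wall as a lip with free space below, by which a fingertip can carry it until shut.
- lid_middle (a point): Middle of the lid's white inner face (red outside), 75 mm from the hinge axis; x points from the free edge to the hinge, z to the lid's outer side. Holding the lid up near its edge takes about 2 N; pushing it over from behind takes 1 to 4 N.
- spool_blue: blue thread spool, 32 mm across, 45 mm tall, standing in the case; loose, origin at the centre of its underside.
- spool_yellow: yellow thread spool, 32 mm across, 45 mm tall, standing in the case; loose, origin at the centre of its underside.
- spool_grey: grey thread spool, 32 mm across, 45 mm tall, standing in the case; loose, origin at the centre of its underside.
- rotary_cutter: white rotary cutter lying flat on the mat, 145 x 48 x 19 mm, long axis x; a bystander; loose, origin at the centre of its underside.
- tape_dispenser: red tape dispenser, 90 x 26 x 63 mm, standing beside the case; a bystander; loose, origin at the centre of its underside.
- pin_jar: small glass jar with black cap, 44 mm across, 55 mm tall; a bystander; loose, origin at the centre of its underside.
- shears: fabric shears lying flat, about 205 x 50 x 12 mm, blades to its +x; a bystander; loose, origin at the pivot, on the table.
- marker: blue and black marker lying flat behind the case, 13 x 133 x 13 mm, long axis y; a bystander; loose, origin at the centre of its underside.

How it is judged:
By the outcome, as a careful person would: the job done as asked, in the order asked, and still so for the second after the job is handed in, with the robot touching nothing.
It also fails if it takes over 54 s, if anything falls off the work surface, if the arm or the gripper's body presses on something with over 40 N, if the wrist force passes 120 N, or if a joint passes its speed limit or range.

## Working session

There is one attempt and no reset: what is moved stays moved. The work goes in short steps, Python scripts to look and compute and a tool call to move; the robot and the scene stay as the last step left them, time stands still between calls to the robot, and variables do not carry over. Pictures are saved under pics/ and viewed, and the job is handed in when it is done.

Besides the shell and the picture viewer there is one more tool, called by a JSON object that holds its "api" and its "payload". servo_tool: Moves the arm, as the interface text tells. Its arguments: {"type":"object","properties":{"rows":{"type":"array"},"claw":{"type":"number"}},"required":["rows"]}

```bash
mkdir -p pics; cat > h.py <<'E'
import numpy as np, cv2
from plant import manip
def snap(n,f):
    s=manip.snapshot(n); cv2.imwrite(f'pics/{f}.png',s['image'][:,:,::-1]); np.savez(f'pics/{f}.npz',**s); return s
def pts(s):
    z=s['z_map']; f=240/np.tan(np.radians(s['fov_y'])/2)
    v,u=np.mgrid[0:480,0:640]
    P=np.stack([(u-s['cx'])*z/f,(v-s['cy'])*z/f,z,np.ones_like(z)],-1)
    W=P@np.array(s['extrinsics']).T
    W=W[...,:3]; W[z==0]=np.nan
    return W
E
python3 - <<'E'
from h import *
print(manip.sense())
print(manip.nose_length)
snap('scene','s0');snap('top','t0')
E
```

```text
{'t': 0.0, 'joint_positions': array([ 1.28702008e+00,  2.41472742e-01,  3.72639856e-03,  1.33519578e+00,
       -6.12506992e-06,  1.57082812e+00]), 'dq': array([-0.00103064,  0.00100907,  0.00010957, -0.00034088,  0.00070192,
       -0.0007071 ]), 'joint_efforts': array([-1.37337778e-03, -3.72316325e+01,  2.52408886e+01,  1.68764050e-02,
        5.23605377e-05,  9.35322561e-06]), 'tcp_pos': array([0.13982507, 0.47942576, 0.24438391]), 'tcp_rot': array([ 1.41428169e-01,  9.89947939e-01, -1.06254982e-03, -1.48672296e-04]), 'ft_force': array([-0.07052583, -0.1794682 ,  0.02824584]), 'ft_torque': array([-0.00624678,  0.04384729,  0.02745526]), 'finger_gap': 0.9991024727370748}
0.014
```

View pics/s0.png

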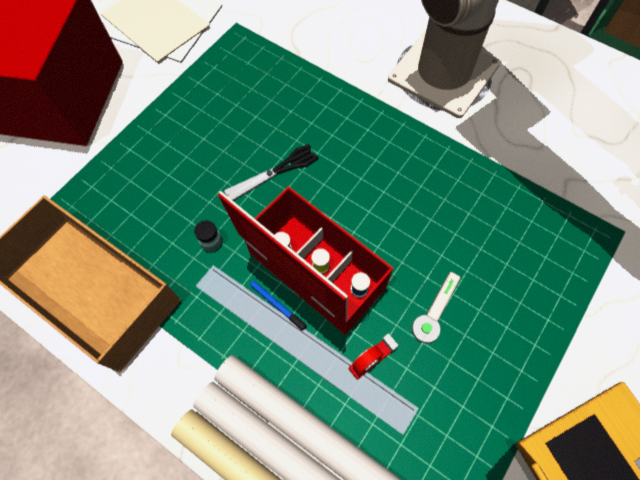

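View pics/t0.png

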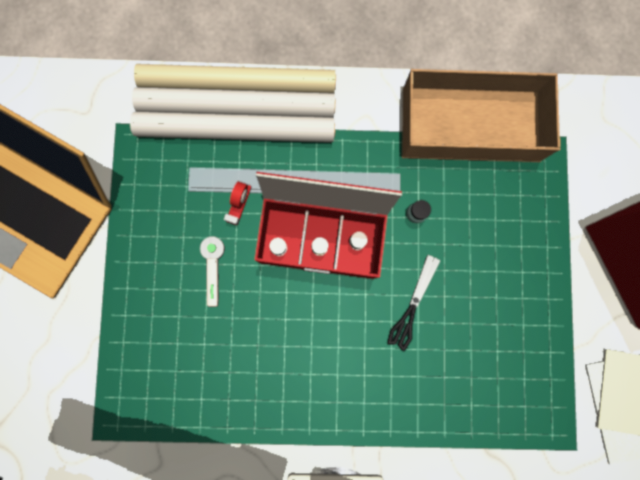

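The top view shows the case at about (320,240), with the upright lid's edge from (257,172) to (400,192). The marker and ruler are behind it, the pin jar is at (419,211), the tape dispenser at (238,202), and the spools at (278,246), (320,246) and (359,241). Next I'll measure poses.

```bash
python3 - <<'E'
from h import *
for n in ['t0','s0']:
    s=np.load(f'pics/{n}.npz'); W=pts(s); im=s['image'].astype(int)
    E=s['extrinsics']; print(n,'cam',E[:3,3], s['fov_y'])
    if n=='t0':
        for u,v in [(257,172),(400,192),(399,200),(259,180),(265,203),(386,217),(258,262),(379,275),(278,246),(320,246),(359,241),(419,211),(238,202),(228,218),(211,248),(415,300),(430,260),(200,180),(330,476),(60,420),(318,140)]:
            print((u,v),W[v,u].round(3),im[v,u])
    x,y,z=W[...,0],W[...,1],W[...,2]
    m=(z>0.13)&(z<0.35)&(x>.3)&(x<.8)&(abs(y)<.25)
    P=W[m]; print('lid pts',len(P),P.min(0),P.max(0))
    c=np.median(P,0); Q=P
    for _ in range(5):
        c=Q.mean(0); n_=np.linalg.svd(Q-c)[2][2]; d=(P-c)@n_; Q=P[abs(d)<.004]
    print('plane',c.round(4),n_.round(4),len(Q))
    t=Q[Q[:,2]>Q[:,2].max()-.006]; print('top edge',t[t[:,1].argmin()],t[t[:,1].argmax()])
    m=(abs(z-.1)<.004)&(x>.3)&(x<.8)&(abs(y)<.25)
    P=W[m]; print('rim',len(P)); 
    r=cv2.minAreaRect(P[:,:2].astype(np.float32)); print(r,cv2.boxPoints(r).round(3).tolist())
E
```

```text
t0 cam [0.43692392 0.0559611  1.04558565] 51.36029686501456
(257, 172) [0.645 0.151 0.248] [181 115 113]
(400, 192) [ 0.618 -0.083  0.249] [196 125 115]
(399, 200) [ 0.656 -0.124  0.003] [ 57 128 100]
(259, 180) [0.638 0.15  0.22 ] [88 84 78]
(265, 203) [0.623 0.151 0.096] [114  30  30]
(386, 217) [ 0.601 -0.082  0.102] [174  88  77]
(258, 262) [0.513 0.166 0.045] [65 71 55]
(379, 275) [ 0.49  -0.07   0.101] [186  90  78]
(278, 246) [0.546 0.127 0.05 ] [238 239 233]
(320, 246) [0.548 0.042 0.048] [238 240 235]
(359, 241) [ 0.56  -0.036  0.048] [238 240 234]
(419, 211) [ 0.624 -0.156  0.053] [62 59 59]
(238, 202) [0.633 0.21  0.052] [158  39  35]
(228, 218) [0.603 0.233 0.028] [224 225 220]
(211, 248) [0.541 0.266 0.021] [146 232 147]
(415, 300) [ 0.445 -0.157  0.013] [92 93 92]
(430, 260) [ 0.53  -0.19   0.002] [227 227 222]
(200, 180) [0.688 0.301 0.002] [175 190 191]
(330, 476) [0.093 0.011 0.008] [115 110  99]
(60, 420) [ 0.188  0.556 -0.001] [139 136 125]
(318, 140) [0.775 0.052 0.027] [96 94 87]
lid pts 3040 [ 0.60812251 -0.08507135  0.1300439 ] [0.64490661 0.15399495 0.25271923
[... 310 characters left out ...]
69999933242798, -0.08399999886751175], [0.6330000162124634, 0.1550000011920929], [0.5130000114440918, 0.1679999977350235]]
s0 cam [0.81287139 0.24224213 0.86048742] 52.661284364608946
lid pts 3202 [ 0.61442671 -0.08493387  0.13000428] [0.64704794 0.15418831 0.25369073]
plane [0.6325 0.042  0.2068] [ 0.9938 -0.1079 -0.0261] 2977
top edge [ 0.61924727 -0.08493387  0.24942776] [0.64281279 0.15333103 0.2480226 ]
rim 806
((0.5646777749061584, 0.041328877210617065), (0.2406986802816391, 0.13053831458091736), 83.94042205810547) [[0.4869999885559082, -0.07100000232458115], [0.6169999837875366, -0.08500000089406967], [0.6420000195503235, 0.15399999916553497], [0.5120000243186951, 0.1679999977350235]]
```

```bash
cat >> h.py <<'E'
from scipy.spatial.transform import Rotation as Ro
a=-0.108; ex=np.array([np.cos(a),np.sin(a),0]); ey=np.array([-np.sin(a),np.cos(a),0]); ez=np.array([0,0,1.])
H=np.array([0.6197,0.035,0.1])
def pose(th,r,off,y=-0.05):
    "tool straddling lid edge at angle th: tcp at radius r, offset off to outer side of inner face plane"
    rad=-np.cos(th)*ex+np.sin(th)*ez; n=np.cos(th)*ez+np.sin(th)*ex
    return H+y*ey+r*rad+off*n, Ro.from_matrix(np.stack([np.cross(n,-rad),n,-rad],1))
def inv():
    s=manip.sense(); R=Ro.from_quat(s['tcp_rot']).as_matrix(); p=s['tcp_pos']-H
    return R,p
def delta(p,R,p0=None,R0=None):
    s=manip.sense()
    p0=s['tcp_pos'] if p0 is None else p0; R0=Ro.from_quat(s['tcp_rot']) if R0 is None else R0
    return np.r_[(p-p0)*100,(R*R0.inv()).as_rotvec()].round(3)
def st():
    s=manip.sense(); R=Ro.from_quat(s['tcp_rot']).as_matrix(); p=s['tcp_pos']-H
    t=R[:,2]; n=R[:,1]
    print('t',round(s['t'],2),'tcp',s['tcp_pos'].round(4),'case xyz rel hinge',np.array([p@ex,p@ey,p[2]]).round(4),'toolpitch th',round(np.arctan2(-t[2],t@ex),3),'F',s['ft_force'].round(2),'gap',round(s['finger_gap'],3),'q',s['joint_positions'].round(2))
E
python3 - <<'E'
from h import *
st()
for th,r,o in [(0,.16,.0425),(np.pi/2,.19,.01)]:
    p,R=pose(th,r,o); print(p,delta(p,R))
E
```

```text
t 0.1 tcp [0.1399 0.4795 0.2445] case xyz rel hinge [-0.525   0.3902  0.1445] toolpitch th 1.571 F [-0.21 -0.09  1.08] gap 1.002 q [ 1.29  0.24  0.    1.34 -0.    1.57]
[0.4552427  0.00253774 0.1425    ] [ 31.538 -47.693 -10.201   0.935  -1.398  -1.078]
[ 0.62425223 -0.01578659  0.29      ] [ 4.8439e+01 -4.9526e+01  4.5490e+00  1.0000e-03 -2.0000e-03 -1.3950e+00]
```

{"api": "servo_tool", "payload": {"rows": [[26,-47.5,2,0,0,-1.395],[26,-47.5,2,0,0,-1.395],[26,-47.5,2,0,0,-1.395],[26,-47.5,2,0,0,-1.395],[26,-47.5,2,0,0,-1.395]], "claw": 8.54}}

```text
t: 0.6
tcp_pos: [0.2602, 0.259, 0.2543]
tcp_rot: [0.496, 0.868, -0.0, 0.0]
ft_force: [1.5, -0.0, 0.5]
finger_gap: 0.998
```

```bash
python3 - <<'E'
from h import *
st()
for th,r,o in [(np.pi/2,.16,.0425),(0,.16,.0425)]:
    p,R=pose(th,r,o); print(p,delta(p,R))
E
```

```text
t 0.6 tcp [0.2602 0.259  0.2543] case xyz rel hinge [-0.3816  0.1839  0.1543] toolpitch th 1.571 F [ 1.51 -0.04  0.53] gap 0.998 q [ 0.78 -0.03 -0.28  1.32 -0.    1.82]
[ 0.65656287 -0.01928977  0.26      ] [ 39.639 -27.827   0.568   0.     -0.     -0.64 ]
[0.4552427  0.00253774 0.1425    ] [ 19.507 -25.644 -11.182   0.335  -1.557  -0.501]
```

{"api": "servo_tool", "payload": {"rows": [[14,-25.5,2,0,0,-0.64],[14,-25.5,2,0,0,-0.64],[14,-25.5,2,0,0,-0.64],[14,-25.5,2,0,0,-0.64],[14,-25.5,2,0,0,-0.64],[14,-25.5,2,0,0,-0.64]]}}

```text
validation failed for argument at $.ro...
```

{"api": "servo_tool", "payload": {"rows": [[14,-25.5,2,0,0,-0.64],[14,-25.5,2,0,0,-0.64],[14,-25.5,2,0,0,-0.64],[14,-25.5,2,0,0,-0.64],[14,-25.5,2,0,0,-0.64]]}}

```text
t: 1.1
tcp_pos: [0.3803, 0.0402, 0.2718]
tcp_rot: [0.744, 0.668, 0.0, -0.0]
ft_force: [0.9, 0.7, -1.2]
finger_gap: 1.001
```

```bash
python3 - <<'E'
from h import *
st()
for th,r,o in [(np.pi/2,.16,.0425),(0,.16,.0425)]:
    p,R=pose(th,r,o); print(p,delta(p,R))
E
```

```text
t 1.1 tcp [0.3803 0.0402 0.2718] case xyz rel hinge [-0.2386 -0.0206  0.1718] toolpitch th 1.571 F [ 0.95  0.71 -1.17] gap 1.001 q [ 0.11 -0.01 -0.21  1.37  0.    1.78]
[ 0.65656287 -0.01928977  0.26      ] [ 2.7629e+01 -5.9480e+00 -1.1750e+00 -0.0000e+00  0.0000e+00 -1.0000e-03]
[0.4552427  0.00253774 0.1425    ] [ 7.4970e+00 -3.7650e+00 -1.2925e+01 -1.6800e-01 -1.5620e+00 -1.0000e-03]
```

{"api": "servo_tool", "payload": {"rows": [[2,0,0,-0.168,-1.56,0],[2,0,0,-0.168,-1.56,0],[2,0,0,-0.168,-1.56,0],[2,0,0,-0.168,-1.56,0],[2,0,0,-0.168,-1.56,0]]}}

```text
t: 1.6
tcp_pos: [0.3998, 0.0417, 0.2722]
tcp_rot: [0.691, 0.622, 0.246, 0.275]
ft_force: [-0.3, 1.8, -0.7]
finger_gap: 0.997
```

```bash
python3 - <<'E'
from h import *
st()
for th,r,o in [(np.pi/2,.16,.0425),(0,.16,.0425)]:
    p,R=pose(th,r,o); print(p,delta(p,R))
E
```

```text
t 1.6 tcp [0.3998 0.0417 0.2722] case xyz rel hinge [-0.2194 -0.0171  0.1722] toolpitch th 0.814 F [-0.34  1.83 -0.72] gap 0.997 q [ 0.3  -0.48 -0.81  0.53 -0.28  1.87]
[ 0.65656287 -0.01928977  0.26      ] [ 2.568e+01 -6.098e+00 -1.219e+00  8.200e-02  7.520e-01 -3.000e-03]
[0.4552427  0.00253774 0.1425    ] [ 5.5480e+00 -3.9150e+00 -1.2969e+01 -8.5000e-02 -8.1000e-01 -2.0000e-03]
```

{"api": "servo_tool", "payload": {"rows": [[5.5,-3.9,-1,-0.085,-0.81,0],[5.5,-3.9,-3,-0.085,-0.81,0],[5.5,-3.9,-6,-0.085,-0.81,0],[5.5,-3.9,-10,-0.085,-0.81,0],[5.5,-3.9,-13,-0.085,-0.81,0]]}}

```text
t: 2.1
tcp_pos: [0.5245, 0.0242, 0.2408]
tcp_rot: [0.63, 0.555, 0.354, 0.412]
ft_force: [2.2, 0.3, 1.8]
finger_gap: 0.999
```

```bash
python3 - <<'E'
from h import *
st()
for th,r,o in [(np.pi/2,.16,.0425),(0,.16,.0425)]:
    p,R=pose(th,r,o); print(p,delta(p,R))
E
```

```text
t 2.1 tcp [0.5245 0.0242 0.2408] case xyz rel hinge [-0.0934 -0.021   0.1408] toolpitch th 0.422 F [2.2  0.27 1.79] gap 0.999 q [ 0.23 -0.07 -1.09 -0.57 -0.33  1.72]
[ 0.65656287 -0.01928977  0.26      ] [13.202 -4.344  1.918  0.148  1.139  0.017]
[0.4552427  0.00253774 0.1425    ] [-6.93  -2.161 -9.832 -0.041 -0.42   0.028]
```

```bash
cat > kin.py <<'E'
import numpy as np
from scipy.optimize import least_squares, minimize
D=[([1.287,.2415,.0037,1.3352,0],(.1398,.4794,.2444)),([.78,-.03,-.28,1.32,0],(.2602,.259,.2543)),([.11,-.01,-.21,1.37,0],(.3803,.0402,.2718)),([.3,-.48,-.81,.53,-.28],(.3998,.0417,.2722)),([.23,-.07,-1.09,-.57,-.33],(.5245,.0242,.2408))]
def fk(q,x):
    r0,z0,L1,L1x,L2,D2,T,T5=x
    f=q[1]-q[2]; p=f+q[3]
    r=r0+L1*np.sin(q[1])+L1x*np.cos(q[1])+L2*np.cos(f)+D2*np.sin(f)
    z=z0+L1*np.cos(q[1])-L1x*np.sin(q[1])-L2*np.sin(f)+D2*np.cos(f)
    r+=T*np.cos(p)*np.cos(q[4])+T5*np.cos(p); z-=T*np.sin(p)*np.cos(q[4])+T5*np.sin(p)
    l=-S*T*np.sin(q[4])
    c,s=np.cos(q[0]),np.sin(q[0])
    return np.array([r*c-l*s,r*s+l*c,z])
S=-1
x0=[0,.2,.3,.05,.3,0,.2,.05]
def fit():
    return least_squares(lambda x:np.concatenate([(fk(q,x)-np.array(p))/.003 for q,p in D]+[(x-x0)/.15]),x0)
E
python3 - <<'E'
import kin,numpy as np
for S in(1,-1):
    kin.S=S; s=kin.fit(); print(S,s.cost,s.x.round(3)); print(np.round([kin.fk(q,s.x)-p for q,p in kin.D],3).tolist())
E
```

```text
1 18.374536758639305 [-0.007  0.254  0.482  0.031  0.375 -0.019 -0.288  0.657]
[[-0.001, -0.002, -0.005], [0.002, 0.0, 0.003], [0.0, 0.002, 0.003], [0.0, -0.001, -0.003], [-0.0, 0.003, 0.0]]
-1 2.087352728717124 [0.007 0.239 0.486 0.002 0.384 0.01  0.291 0.095]
[[-0.0, -0.0, -0.0], [0.002, 0.0, -0.001], [-0.001, 0.002, 0.001], [0.0, -0.002, -0.0], [-0.0, 0.002, 0.0]]
```

```bash
cat >> kin.py <<'E'
S=-1
X=fit().x
lo=np.array([-2.72,-1.05,-1.09,-1.99,-1.42]);hi=np.array([2.72,1.87,1.28,2.15,1.44])
def tdir(q):
    p=q[1]-q[2]+q[3]; f=np.cos(p)*np.cos(q[4]); l=np.sin(q[4]); z=-np.sin(p)*np.cos(q[4])
    c,s=np.cos(q[0]),np.sin(q[0]); return np.array([f*c-l*s,f*s+l*c,z])
def ik(p,t,m=.03):
    best=None
    for q0 in ([0,0,-.5,.5,0],[0,.5,.5,0,0],[-.5,-.3,-.9,.3,.5],[.5,-.3,-.9,.3,-.5]):
        s=least_squares(lambda q:np.r_[(fk(q,X)-p)*10,tdir(q)-t],np.clip(q0,lo+m,hi-m),bounds=(lo+m,hi-m))
        if best is None or s.cost<best.cost: best=s
    return best.x,np.sqrt(2*best.cost)
E
python3 - <<'E'
from kin import *
# check tdir sign
q=[.23,-.07,-1.09,-.57,-.33]; print(tdir(q))
a=-.108
for y in(-.09,-.05,0,.05,.09):
  for x in (-.15,):
    p=np.array([.6197+x*np.cos(a)-y*np.sin(a),.035+x*np.sin(a)+y*np.cos(a),.115])
    out=[]
    for az in np.arange(-1.2,1.21,.3):
        for th in np.arange(0.1,1.5,.05):
            t=np.array([np.cos(th)*np.cos(az+a),np.cos(th)*np.sin(az+a),-np.sin(th)])
            if ik(p,t)[1]<.01: break
        out.append(round(th,2))
    print(y,p.round(3),out)
E
```

```text
[ 0.90330304 -0.12130463 -0.41149581]
-0.09 [ 0.461 -0.038  0.115] [np.float64(0.1), np.float64(0.2), np.float64(0.5), np.float64(0.8), np.float64(0.85), np.float64(0.8), np.float64(0.6), np.float64(0.15), np.float64(0.1)]
-0.05 [0.465 0.001 0.115] [np.float64(0.1), np.float64(0.15), np.float64(0.3), np.float64(0.75), np.float64(0.85), np.float64(0.8), np.float64(0.65), np.float64(0.1), np.float64(0.1)]
0 [0.471 0.051 0.115] [np.float64(0.1), np.float64(0.1), np.float64(0.15), np.float64(0.6), np.float64(0.8), np.float64(0.8), np.float64(0.7), np.float64(0.35), np.float64(0.15)]
0.05 [0.476 0.101 0.115] [np.float64(0.1), np.float64(0.1), np.float64(0.2), np.float64(0.45), np.float64(0.75), np.float64(0.8), np.float64(0.75), np.float64(0.5), np.float64(0.15)]
0.09 [0.48  0.141 0.115] [np.float64(0.1), np.float64(0.1), np.float64(0.2), np.float64(0.2), np.float64(0.65), np.float64(0.75), np.float64(0.75), np.float64(0.55), np.float64(0.1)]
```

```bash
python3 - <<'E'
from h import *
st(); s=manip.sense()
R=Ro.from_quat(s['tcp_rot']).as_matrix()
d=snap('scene','s1'); W=pts(d); L=(W-s['tcp_pos'])@R
m=(abs(L)<[.04,.07,.2]).all(-1)&(L[...,2]>-.15)
Q=L[m]; print(len(Q))
for z in np.arange(-.1,.05,.01):
    q=Q[(Q[:,2]>z)&(Q[:,2]<z+.01)]
    if len(q): print(round(z,3),len(q),q.min(0).round(3),q.max(0).round(3), np.histogram(q[:,1],np.arange(-.07,.071,.01))[0])
snap('wrist','w1')
E
```

```text
t 2.1 tcp [0.5245 0.0242 0.2408] case xyz rel hinge [-0.0934 -0.021   0.1408] toolpitch th 0.422 F [2.2  0.27 1.79] gap 0.999 q [ 0.23 -0.07 -1.09 -0.57 -0.33  1.72]
5434
-0.1 310 [-0.012 -0.068 -0.1  ] [ 0.02  0.07 -0.09] [  9  31   0   3   7  12  14   9  28  19  24  22   1 131]
-0.09 295 [-0.011 -0.068 -0.09 ] [ 0.02  0.07 -0.08] [10 24  0  0  2 19 26  2 19 55 42  8  5 83]
-0.08 237 [-0.011 -0.069 -0.08 ] [ 0.02  0.07 -0.07] [13 14  0  2 12 44 13  3 10 43 59  0  2 22]
-0.07 304 [-0.016 -0.069 -0.07 ] [ 0.018  0.07  -0.06 ] [19  3  0 20 34 14 14 16  0 17 46 71  0 50]
-0.06 268 [-0.015 -0.068 -0.06 ] [ 0.018  0.07  -0.05 ] [30 17 13 69 20  3  6  1  1  1 22 49 12 24]
-0.05 222 [-0.012 -0.069 -0.05 ] [ 0.014  0.07  -0.04 ] [11  5 91 19  0  0  0  0  0  0  1 11 44 40]
-0.04 219 [-0.012 -0.055 -0.04 ] [ 0.013  0.062 -0.03 ] [ 0  3 89  1  0  0  0  0  0  0  0 21 95 10]
-0.03 221 [-0.012 -0.048 -0.03 ] [ 0.012  0.059 -0.02 ] [  0   0  90   7   0   0   0   0   0   0   0  24 100   0]
-0.02 219 [-0.011 -0.047 -0.02 ] [ 0.012  0.059 -0.01 ] [ 0  0 91  4  0  0  0  0  0  0  0 28 96  0]
-0.01 213 [-0.011 -0.047 -0.01 ] [ 0.012  0.059 -0.   ] [ 0  0 89  5  0  0  0  0  0  0  0 46 73  0]
-0.0 17 [-0.008 -0.047  0.   ] [0.009 0.052 0.001] [0 0 8 0 0 0 0 0 0 0 0 5 4 0]
```

View pics/s1.png

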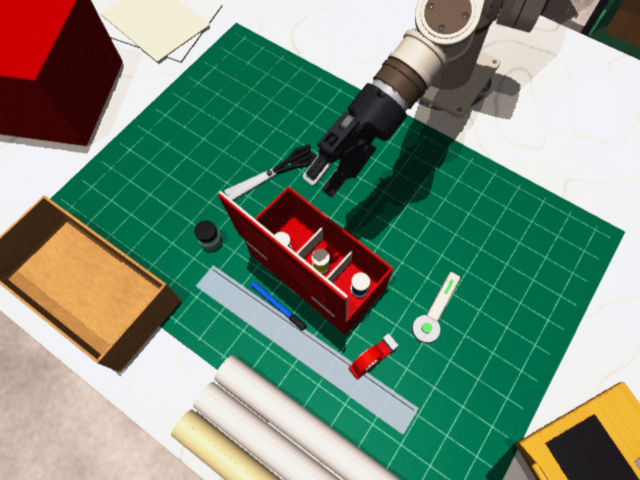

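View pics/w1.png

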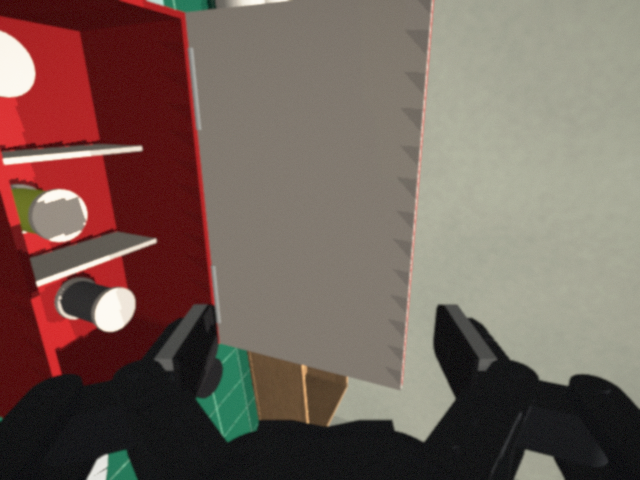

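```bash
cat >> kin.py <<'E'
a=-.108
exk=np.array([np.cos(a),np.sin(a),0]);eyk=np.array([-np.sin(a),np.cos(a),0]);ezk=np.array([0,0,1.]);Hk=np.array([.6197,.035,.1])
def front_tcp(x,z,al,y,eng=.014,half=.0425):
    "TCP so that front pad surface at eng behind tip lies at case-rel-hinge (x,z)"
    n=np.sin(al)*exk+np.cos(al)*ezk; t=np.cos(al)*exk-np.sin(al)*ezk
    return Hk+y*eyk+x*exk+z*ezk+half*n+(eng-.001)*t, t
E
python3 - <<'E'
from kin import *
for y in(-.09,-.05,0,.05,.09):
    o=[]
    for al in np.arange(.5,1.1,.05):
        p,t=front_tcp(-.15,0,al,y); q,e=ik(p,t); o.append((round(al,2),round(e,3)))
    print(y,[x for x in o if x[1]<.01][:1],o[:3])
E
```

```text
-0.09 [(np.float64(0.75), np.float64(0.0))] [(np.float64(0.5), np.float64(0.226)), (np.float64(0.55), np.float64(0.177)), (np.float64(0.6), np.float64(0.129))]
-0.05 [(np.float64(0.75), np.float64(0.0))] [(np.float64(0.5), np.float64(0.211)), (np.float64(0.55), np.float64(0.163)), (np.float64(0.6), np.float64(0.116))]
0 [(np.float64(0.7), np.float64(0.0))] [(np.float64(0.5), np.float64(0.167)), (np.float64(0.55), np.float64(0.122)), (np.float64(0.6), np.float64(0.077))]
0.05 [(np.float64(0.65), np.float64(0.0))] [(np.float64(0.5), np.float64(0.101)), (np.float64(0.55), np.float64(0.06)), (np.float64(0.6), np.float64(0.018))]
0.09 [(np.float64(0.55), np.float64(0.0))] [(np.float64(0.5), np.float64(0.036)), (np.float64(0.55), np.float64(0.0)), (np.float64(0.6), np.float64(0.0))]
```

```bash
cat >> h.py <<'E'
def rel(x,y,z): return H+x*ex+y*ey+z*ez
def lid(s,ylo=-.2,yhi=.2):
    W=pts(s); d=W-H; X,Y,Z=d@ex,d@ey,d[...,2]
    out=[]
    # strip away from gripper: y -0.115..-0.02
    m=(Y>-.112)&(Y<-.02)&(X<.03)&(X>-.17)&(Z>.006)&(Z<.18)&(np.hypot(X,Z)>.06)&(np.hypot(X,Z)<.165)
    an=np.arctan2(Z[m],-X[m]); 
    return np.percentile(an,[10,50,90]).round(3),m.sum()
E
python3 - <<'E'
from h import *
import kin
s=np.load('pics/t0.npz'); print(lid(s)); print(lid(np.load('pics/s0.npz')))
st()
R90=pose(np.pi/2,.1,0)[1]
print('above',delta(rel(.005,.05,.19),R90))
def chk(p,R): q,e=kin.ik(p,R.as_matrix()[:,2]); return round(e,4),q.round(2)
for nm,th,r,o in [('desc',1.5708,.131,.005),('touch',1.5708,.131,-.031),('p1.4',1.4,.131,-.0355),('1.22',1.22,.131,-.0355),('c.85',.85,.137,.0425)]:
    p,R=pose(th,r,o,.05); print(nm,p.round(4),chk(p,R))
for th in np.arange(.8,-.01,-.2):
    al=max(th,.8); p,t=kin.front_tcp(-.15*np.cos(th),.15*np.sin(th),al,.05)
    q,e=kin.ik(p,t); print(round(th,2),p.round(4),e.round(4),q.round(2))
E
```

```text
(array([1.608, 1.615, 1.641]), np.int64(969))
(array([1.634, 1.674, 1.718]), np.int64(949))
t 2.2 tcp [0.5258 0.0262 0.2344] case xyz rel hinge [-0.0924 -0.0189  0.1344] toolpitch th 0.434 F [-0.38 -0.29 -1.23] gap 1.001 q [ 0.23 -0.05 -1.09 -0.57 -0.33  1.72]
above [10.429  5.8    5.555  0.147  1.127  0.012]
desc [0.6301 0.0842 0.231 ] (np.float64(0.0), array([0.13, 0.53, 0.4 , 1.44, 0.  ]))
touch [0.5943 0.0881 0.231 ] (np.float64(0.0), array([0.15, 0.45, 0.28, 1.39, 0.  ]))
p1.4 [0.5682 0.0909 0.2231] (np.float64(0.0), array([ 0.18,  0.28, -0.02,  1.11, -0.05]))
1.22 [0.5472 0.0932 0.2108] (np.float64(0.0), array([ 0.23,  0.14, -0.28,  0.82, -0.11]))
c.85 [0.5669 0.091  0.231 ] (np.float64(0.0), array([ 0.29, -0.  , -0.58,  0.31, -0.26]))
0.8 [0.5605 0.0917 0.2279] 0.0 [ 0.31 -0.02 -0.65  0.22 -0.28]
0.6 [0.5413 0.0938 0.205 ] 0.0 [ 0.33 -0.02 -0.72  0.15 -0.3 ]
0.4 [0.527  0.0953 0.1787] 0.0 [ 0.35 -0.   -0.79  0.06 -0.31]
0.2 [0.5183 0.0963 0.1501] 0.0 [ 0.36  0.04 -0.85 -0.04 -0.32]
0.0 [0.5153 0.0966 0.1203] 0.0 [ 0.36  0.11 -0.9  -0.16 -0.32]
```

{"api": "servo_tool", "payload": {"rows": [[-2,2,4,0.04,0.3,0],[-2,3,8,0.08,0.6,0],[-1,4,8,0.12,0.9,0],[0,5,8,0.147,1.127,0.012],[3,5.8,8,0.147,1.127,0.012]]}}

```text
t: 2.7
tcp_pos: [0.5454, 0.08, 0.3176]
tcp_rot: [0.697, 0.62, 0.237, 0.271]
ft_force: [1.2, 0.0, -0.0]
finger_gap: 1.0
```

```bash
python3 - <<'E'
from h import *
st()
R90=pose(np.pi/2,.1,0)[1]
print('above',delta(rel(.005,.05,.19),R90))
E
```

```text
t 2.7 tcp [0.5454 0.08   0.3176] case xyz rel hinge [-0.0787  0.0367  0.2176] toolpitch th 0.834 F [ 1.19  0.05 -0.05] gap 1.0 q [ 0.29 -0.14 -0.47  0.55 -0.27  1.88]
above [ 8.469  0.42  -2.757  0.089  0.732  0.009]
```

{"api": "servo_tool", "payload": {"rows": [[1,0.2,0,0.018,0.146,0],[3,0.2,0,0.036,0.29,0],[5,0.4,0,0.054,0.44,0],[7,0.4,0,0.072,0.59,0],[8.5,0.4,0,0.089,0.732,0.009]]}}

```text
t: 3.2
tcp_pos: [0.6316, 0.0838, 0.3186]
tcp_rot: [0.745, 0.667, 0.012, 0.014]
ft_force: [1.3, 0.0, 0.6]
finger_gap: 0.999
```

{"api": "servo_tool", "payload": {"rows": [[0,0,0,0,0,0],[0,0,0,0,0,0]]}}

```text
t: 3.4
tcp_pos: [0.6322, 0.0837, 0.3132]
tcp_rot: [0.745, 0.667, 0.01, 0.015]
ft_force: [-0.3, -0.4, 0.6]
finger_gap: 1.004
```

```bash
python3 - <<'E'
from h import *
st()
R90=pose(np.pi/2,.1,0)[1]
print('above',delta(rel(.005,.05,.19),R90)); print('desc',delta(rel(.005,.05,.131),R90))
s=snap('top','t2'); print(lid(s))
E
```

```text
t 3.4 tcp [0.6322 0.0837 0.3132] case xyz rel hinge [0.0072 0.0497 0.2132] toolpitch th 1.536 F [-0.26 -0.4   0.61] gap 1.004 q [ 0.14  0.5   0.55  1.59 -0.01  1.82]
above [-0.214  0.051 -2.318  0.008  0.035  0.003]
desc [-2.140e-01  5.100e-02 -8.218e+00  8.000e-03  3.500e-02  3.000e-03]
(array([1.608, 1.615, 1.644]), np.int64(507))
```

View pics/t2.png

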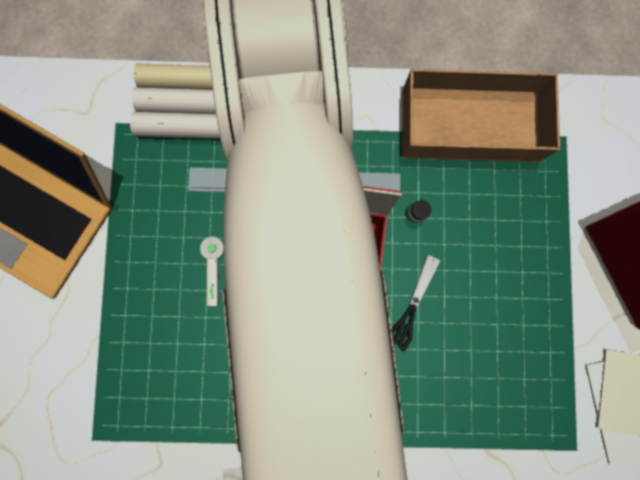

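The arm hides most of the case, but the lid's right end is visible at about (385,190) and measures roughly 1.61 rad. Next the fingers go down, one each side of the lid.

{"api": "servo_tool", "payload": {"rows": [[-0.2,0,-1.5,0.008,0.035,0.003],[-0.2,0,-3,0.008,0.035,0.003],[-0.2,0,-5,0.008,0.035,0.003],[-0.2,0,-6.5,0.008,0.035,0.003],[-0.2,0,-8.2,0.008,0.035,0.003]]}}

```text
t: 3.95
tcp_pos: [0.6277, 0.0843, 0.2365]
tcp_rot: [0.744, 0.668, 0.003, 0.002]
ft_force: [-0.9, 0.3, 0.3]
finger_gap: 0.998
```

{"api": "servo_tool", "payload": {"rows": [[0,0,0,0,0,0],[0,0,0,0,0,0]]}}

```text
t: 4.15
tcp_pos: [0.6285, 0.0842, 0.2364]
tcp_rot: [0.744, 0.668, 0.003, 0.002]
ft_force: [0.6, -0.5, -0.1]
finger_gap: 1.001
```

```bash
python3 - <<'E'
from h import *
st()
for th in (1.57,1.5,1.4,1.3,1.22):
    p,R=pose(th,.131,-.0355 if th<1.57 else -.031,.05); print(th,delta(p,R))
s=snap('scene','s3')
E
```

```text
t 4.15 tcp [0.6285 0.0842 0.2364] case xyz rel hinge [0.0034 0.0499 0.1364] toolpitch th 1.564 F [ 0.63 -0.51 -0.15] gap 1.001 q [0.13 0.51 0.38 1.43 0.   1.81]
1.57 [-3.433e+00  3.850e-01 -5.430e-01 -1.000e-03  6.000e-03 -1.000e-03]
1.5 [-4.782e+00  5.320e-01 -8.250e-01 -9.000e-03 -6.400e-02 -1.000e-03]
1.4 [-6.032e+00  6.670e-01 -1.335e+00 -1.900e-02 -1.630e-01 -1.000e-03]
1.3 [-7.225e+00  7.960e-01 -1.968e+00 -3.000e-02 -2.630e-01 -1.000e-03]
1.22 [-8.131e+00  8.950e-01 -2.558e+00 -3.900e-02 -3.420e-01 -2.000e-03]
```

View pics/s3.png

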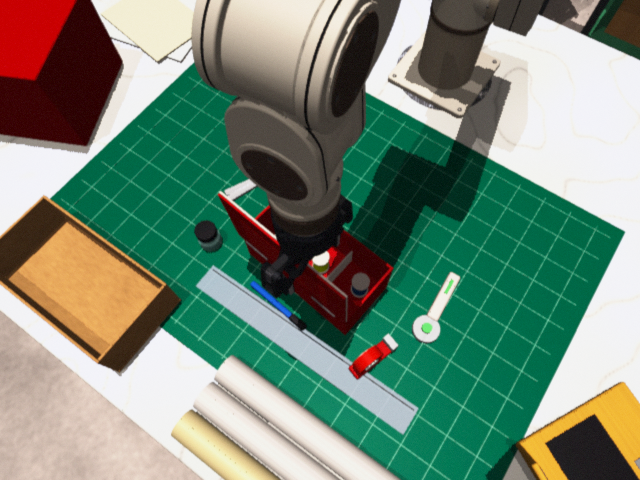

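The rear finger at (275,280) is behind the lid and the front finger is in front. I'll close up to contact slowly.

{"api": "servo_tool", "payload": {"rows": [[-0.8,0.1,-0.2,0,0,0],[-1.6,0.2,-0.4,0,0,0],[-2.4,0.3,-0.5,0,0,0],[-2.9,0.35,-0.5,0,0,0],[-3.3,0.38,-0.5,0,0,0]]}}

```text
t: 4.7
tcp_pos: [0.5968, 0.0881, 0.2304]
tcp_rot: [0.744, 0.668, 0.003, 0.002]
ft_force: [-0.0, -0.2, -0.1]
finger_gap: 1.003
```

{"api": "servo_tool", "payload": {"rows": [[-0.3,0.03,0,0,-0.02,0],[-0.6,0.07,-0.1,-0.004,-0.035,0],[-0.9,0.1,-0.2,-0.006,-0.055,0],[-1.2,0.13,-0.25,-0.008,-0.07,0],[-1.5,0.16,-0.3,-0.01,-0.085,0]]}}

```text
t: 5.2
tcp_pos: [0.582, 0.0896, 0.2268]
tcp_rot: [0.743, 0.668, 0.031, 0.034]
ft_force: [0.9, 1.0, 0.9]
finger_gap: 0.999
```

```bash
python3 - <<'E'
from h import *
st()
for th in (1.4,1.35,1.3,1.25,1.22):
    p,R=pose(th,.131,-.0355 if th<1.57 else -.031,.05); print(th,delta(p,R))
s=snap('top','t4'); print(lid(s)); s=snap('scene','s4'); print(lid(s))
E
```

```text
t 5.2 tcp [0.582  0.0896 0.2268] case xyz rel hinge [-0.0433  0.0503  0.1268] toolpitch th 1.478 F [0.92 0.96 0.92] gap 0.999 q [ 0.16  0.36  0.11  1.24 -0.02  1.84]
1.4 [-1.385e+00  1.240e-01 -3.710e-01 -9.000e-03 -7.800e-02 -1.000e-03]
1.35 [-1.989e+00  1.900e-01 -6.720e-01 -1.400e-02 -1.270e-01 -1.000e-03]
1.3 [-2.578e+00  2.540e-01 -1.004e+00 -2.000e-02 -1.770e-01 -1.000e-03]
1.25 [-3.149e+00  3.150e-01 -1.365e+00 -2.500e-02 -2.270e-01 -1.000e-03]
1.22 [-3.483e+00  3.520e-01 -1.595e+00 -2.800e-02 -2.570e-01 -1.000e-03]
(array([1.499, 1.504, 1.538]), np.int64(640))
(array([1.527, 1.562, 1.606]), np.int64(1376))
```

{"api": "servo_tool", "payload": {"rows": [[-0.35,0.03,-0.1,-0.002,-0.02,0],[-0.7,0.06,-0.2,-0.004,-0.04,0],[-1.05,0.09,-0.3,-0.007,-0.06,0],[-1.4,0.12,-0.4,-0.009,-0.08,0],[-1.7,0.16,-0.53,-0.012,-0.105,0]]}}

```text
t: 5.8
tcp_pos: [0.565, 0.0911, 0.2209]
tcp_rot: [0.74, 0.665, 0.066, 0.073]
ft_force: [0.0, -0.5, -0.5]
finger_gap: 0.999
```

{"api": "servo_tool", "payload": {"rows": [[-0.25,0.03,-0.1,-0.002,-0.02,0],[-0.5,0.06,-0.25,-0.004,-0.04,0],[-0.75,0.08,-0.4,-0.006,-0.06,0],[-0.9,0.1,-0.5,-0.008,-0.072,0]]}}

```text
t: 6.2
tcp_pos: [0.5556, 0.0921, 0.2159]
tcp_rot: [0.737, 0.662, 0.089, 0.1]
ft_force: [0.5, -0.3, 0.4]
finger_gap: 0.997
```

```bash
python3 - <<'E'
from h import *
st()
for th,r,o in ((1.25,.131,-.0355),(1.22,.131,-.0355),(1.2,.131,-.0355),(1.1,.133,0),(.85,.137,.0425),(.9,.137,.0425)):
    p,R=pose(th,r,o,.05); print(th,delta(p,R))
s=snap('top','t5'); print(lid(s))
E
```

```text
t 6.2 tcp [0.5556 0.0921 0.2159] case xyz rel hinge [-0.0699  0.0499  0.1159] toolpitch th 1.302 F [ 0.49 -0.34  0.41] gap 0.997 q [ 0.21  0.19 -0.17  0.95 -0.08  1.87]
1.25 [-0.506  0.07  -0.283 -0.005 -0.052 -0.001]
1.22 [-0.84   0.106 -0.513 -0.008 -0.081 -0.001]
1.2 [-1.059e+00  1.300e-01 -6.720e-01 -1.000e-02 -1.010e-01 -1.000e-03]
1.1 [ 0.952 -0.088  0.258 -0.021 -0.201 -0.001]
0.85 [ 1.135e+00 -1.080e-01  1.503e+00 -4.800e-02 -4.490e-01 -1.000e-03]
0.9 [ 1.793e+00 -1.800e-01  1.779e+00 -4.200e-02 -4.000e-01 -1.000e-03]
(array([1.301, 1.339, 1.378]), np.int64(490))
```

{"api": "servo_tool", "payload": {"rows": [[-0.25,0.03,-0.14,-0.002,-0.026,0],[-0.5,0.07,-0.28,-0.005,-0.052,0],[-0.84,0.1,-0.5,-0.008,-0.081,0],[-0.9,0.11,-0.55,-0.008,-0.086,0]]}}

```text
t: 6.65
tcp_pos: [0.5459, 0.0932, 0.2099]
tcp_rot: [0.732, 0.658, 0.118, 0.131]
ft_force: [-0.5, -0.0, -0.4]
finger_gap: 1.001
```

```bash
python3 - <<'E'
from h import *
st()
for th,r,o in ((1.2,.131,-.0355),(1.1,.133,0),(.85,.137,.0425),(.9,.137,.0425)):
    p,R=pose(th,r,o,.05); print(th,delta(p,R))
s=snap('top','t6'); print(lid(s))
E
```

```text
t 6.65 tcp [0.5459 0.0932 0.2099] case xyz rel hinge [-0.0796  0.0499  0.1099] toolpitch th 1.217 F [-0.5  -0.03 -0.4 ] gap 1.001 q [ 0.23  0.13 -0.29  0.81 -0.11  1.89]
1.2 [-0.094  0.022 -0.071 -0.002 -0.017 -0.001]
1.1 [ 1.917e+00 -1.960e-01  8.590e-01 -1.300e-02 -1.160e-01 -1.000e-03]
0.85 [ 2.100e+00 -2.150e-01  2.103e+00 -4.000e-02 -3.650e-01 -1.000e-03]
0.9 [ 2.758e+00 -2.870e-01  2.379e+00 -3.400e-02 -3.150e-01 -1.000e-03]
(array([1.218, 1.256, 1.295]), np.int64(758))
```

{"api": "servo_tool", "payload": {"rows": [[0.6,-0.06,0.5,-0.01,-0.09,0],[1.2,-0.12,1.1,-0.02,-0.18,0],[1.7,-0.17,1.6,-0.03,-0.27,0],[2.1,-0.21,2.1,-0.04,-0.365,0]]}}

```text
t: 7.1
tcp_pos: [0.5691, 0.0912, 0.2329]
tcp_rot: [0.695, 0.624, 0.238, 0.264]
ft_force: [1.3, -0.4, -0.6]
finger_gap: 1.0
```

```bash
python3 - <<'E'
from h import *
st()
s=snap('top','t7'); print(lid(s))
E
```

```text
t 7.1 tcp [0.5691 0.0912 0.2329] case xyz rel hinge [-0.0564  0.0504  0.1329] toolpitch th 0.844 F [ 1.33 -0.41 -0.59] gap 1.0 q [ 0.29 -0.01 -0.58  0.31 -0.26  1.87]
(array([1.167, 1.205, 1.242]), np.int64(918))
```

{"api": "servo_tool", "payload": {"rows": [[0,0,0,0,0,0],[0,0,0,0,0,0],[0,0,0,0,0,0],[0,0,0,0,0,0]]}}

```text
t: 7.55
tcp_pos: [0.5691, 0.0912, 0.2324]
tcp_rot: [0.696, 0.625, 0.236, 0.263]
ft_force: [-0.5, 0.1, 0.6]
finger_gap: 1.005
```

```bash
python3 - <<'E'
from h import *
st()
s=snap('top','t8'); print(lid(s))
E
```

```text
t 7.55 tcp [0.5691 0.0912 0.2324] case xyz rel hinge [-0.0564  0.0505  0.1324] toolpitch th 0.848 F [-0.46  0.12  0.59] gap 1.005 q [ 0.29 -0.   -0.58  0.31 -0.26  1.87]
(array([1.098, 1.133, 1.17 ]), np.int64(1114))
```

{"api": "servo_tool", "payload": {"rows": [[0,0,0,0,0,0],[0,0,0,0,0,0],[0,0,0,0,0,0],[0,0,0,0,0,0],[0,0,0,0,0,0]]}}

```text
t: 8.1
tcp_pos: [0.568, 0.0911, 0.2316]
tcp_rot: [0.696, 0.625, 0.236, 0.263]
ft_force: [-0.1, 0.0, 0.4]
finger_gap: 1.001
```

```bash
python3 - <<'E'
from h import *
st()
s=snap('top','t9'); print(lid(s))
E
```

```text
t 8.1 tcp [0.568  0.0911 0.2316] case xyz rel hinge [-0.0575  0.0502  0.1316] toolpitch th 0.848 F [-0.11  0.05  0.36] gap 1.001 q [ 0.29 -0.01 -0.58  0.31 -0.26  1.87]
(array([0.979, 1.006, 1.042]), np.int64(1461))
```

{"api": "servo_tool", "payload": {"rows": [[0,0,0,0,0,0],[0,0,0,0,0,0],[0,0,0,0,0,0],[0,0,0,0,0,0],[0,0,0,0,0,0]]}}

```text
t: 8.65
tcp_pos: [0.5677, 0.0911, 0.2313]
tcp_rot: [0.696, 0.625, 0.236, 0.263]
ft_force: [-1.4, 1.1, 0.2]
finger_gap: 1.0
```

```bash
python3 - <<'E'
from h import *
st()
s=snap('top','t10'); print(lid(s)); s=snap('scene','s10')
E
```

```text
t 8.65 tcp [0.5677 0.0911 0.2313] case xyz rel hinge [-0.0578  0.0502  0.1313] toolpitch th 0.849 F [-1.38  1.1   0.25] gap 1.0 q [ 0.29 -0.01 -0.58  0.31 -0.26  1.87]
(array([0.887, 0.909, 0.943]), np.int64(1679))
```

View pics/s10.png

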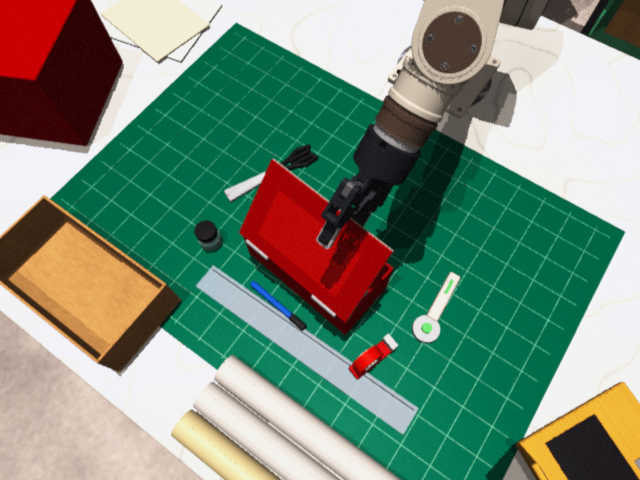

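The scene picture shows the lid leaning forward on the lower finger. The gripper straddles its edge near (345,205), and the lid is at about 0.85 rad. I'll confirm it has stopped falling and compute the lowering path.

{"api": "servo_tool", "payload": {"rows": [[0,0,0,0,0,0],[0,0,0,0,0,0]]}}

```text
t: 8.95
tcp_pos: [0.5677, 0.0912, 0.2313]
tcp_rot: [0.696, 0.625, 0.236, 0.263]
ft_force: [-0.9, -0.0, 0.4]
finger_gap: 0.997
```

```bash
cat > low.py <<'E'
from h import *
import kin
def tgt(th,al,eng=.014):
    p,t=kin.front_tcp(-.15*np.cos(th),.15*np.sin(th),al,.05,eng)
    n=np.sin(al)*ex+np.cos(al)*ez
    return p,Ro.from_matrix(np.stack([np.cross(n,t),n,t],1))
E
python3 - <<'E'
from low import *
st()
s=snap('top','t11'); print(lid(s))
for th,al in ((.85,.85),(.8,.82),(.75,.8),(.7,.78),(.65,.77),(.6,.76),(.55,.76),(.5,.76)):
    p,R=tgt(th,al); print(th,delta(p,R),round(kin.ik(p,R.as_matrix()[:,2])[1],4))
E
```

```text
t 8.95 tcp [0.5677 0.0912 0.2313] case xyz rel hinge [-0.0577  0.0502  0.1313] toolpitch th 0.849 F [-0.88 -0.02  0.44] gap 0.997 q [ 0.29 -0.01 -0.58  0.31 -0.26  1.87]
(array([0.887, 0.909, 0.945]), np.int64(1683))
0.85 [-0.086 -0.016 -0.042  0.     0.001 -0.001] 0.0
0.8 [-0.69   0.05  -0.43  -0.003 -0.029 -0.001] 0.0
0.75 [-1.251e+00  1.100e-01 -8.870e-01 -5.000e-03 -4.900e-02 -1.000e-03] 0.0
0.7 [-1.786e+00  1.680e-01 -1.369e+00 -7.000e-03 -6.800e-02 -1.000e-03] 0.0
0.65 [-2.274e+00  2.210e-01 -1.916e+00 -8.000e-03 -7.800e-02 -1.000e-03] 0.0
0.6 [-2.731e+00  2.710e-01 -2.485e+00 -9.000e-03 -8.800e-02 -1.000e-03] 0.0
0.55 [-3.137e+00  3.150e-01 -3.114e+00 -9.000e-03 -8.800e-02 -1.000e-03] 0.0
0.5 [-3.510e+00  3.550e-01 -3.763e+00 -9.000e-03 -8.800e-02 -1.000e-03] 0.0
```

{"api": "servo_tool", "payload": {"rows": [[-0.12,0,-0.08,0,-0.005,0],[-0.3,0.02,-0.2,-0.001,-0.012,0],[-0.5,0.03,-0.32,-0.002,-0.02,0],[-0.7,0.05,-0.44,-0.003,-0.029,0],[-0.92,0.07,-0.62,-0.004,-0.037,0]]}}

```text
t: 9.5
tcp_pos: [0.5586, 0.0918, 0.2254]
tcp_rot: [0.691, 0.621, 0.248, 0.276]
ft_force: [-0.8, 0.8, -0.2]
finger_gap: 1.002
```

{"api": "servo_tool", "payload": {"rows": [[-0.22,0.02,-0.18,-0.001,-0.008,0],[-0.44,0.05,-0.37,-0.002,-0.016,0],[-0.65,0.07,-0.56,-0.002,-0.023,0],[-0.86,0.09,-0.75,-0.003,-0.031,0],[-1.06,0.11,-0.97,-0.003,-0.035,0]]}}

```text
t: 10.0
tcp_pos: [0.5479, 0.093, 0.2154]
tcp_rot: [0.686, 0.616, 0.259, 0.288]
ft_force: [-1.4, 0.4, -0.4]
finger_gap: 0.998
```

```bash
python3 - <<'E'
from low import *
st()
s=snap('top','t12'); print(lid(s))
for th in np.arange(.68,.39,-.04):
    al=.76
    p,R=tgt(th,al); print(round(th,2),delta(p,R))
E
```

```text
t 10.0 tcp [0.5479 0.093  0.2154] case xyz rel hinge [-0.0776  0.0499  0.1154] toolpitch th 0.776 F [-1.39  0.44 -0.38] gap 0.998 q [ 0.32 -0.03 -0.72  0.14 -0.3   1.88]
(array([0.713, 0.734, 0.769]), np.int64(2029))
0.68 [ 0.035  0.018  0.154 -0.002 -0.017 -0.002]
0.64 [-0.33   0.058 -0.32  -0.002 -0.017 -0.002]
0.6 [-0.677  0.095 -0.808 -0.002 -0.017 -0.002]
0.56 [-1.004  0.131 -1.31  -0.002 -0.017 -0.002]
0.52 [-1.31   0.164 -1.824 -0.002 -0.017 -0.002]
0.48 [-1.596e+00  1.950e-01 -2.351e+00 -2.000e-03 -1.700e-02 -2.000e-03]
0.44 [-1.861e+00  2.240e-01 -2.889e+00 -2.000e-03 -1.700e-02 -2.000e-03]
0.4 [-2.104e+00  2.500e-01 -3.436e+00 -2.000e-03 -1.700e-02 -2.000e-03]
```

{"api": "servo_tool", "payload": {"rows": [[-0.17,0.02,-0.16,0,-0.003,0],[-0.35,0.05,-0.37,0,-0.006,0],[-0.52,0.07,-0.58,0,-0.01,0],[-0.68,0.09,-0.81,0,-0.014,0],[-0.84,0.11,-1.05,-0.002,-0.017,0]]}}

```text
t: 10.55
tcp_pos: [0.5396, 0.094, 0.205]
tcp_rot: [0.683, 0.614, 0.264, 0.294]
ft_force: [-1.3, -0.9, -0.1]
finger_gap: 1.001
```

{"api": "servo_tool", "payload": {"rows": [[-0.16,0.02,-0.25,0,0,0],[-0.32,0.04,-0.51,0,0,0],[-0.47,0.05,-0.77,0,0,0],[-0.62,0.07,-1.04,0,0,0],[-0.76,0.08,-1.3,0,0,0]]}}

```text
t: 11.05
tcp_pos: [0.5321, 0.0949, 0.192]
tcp_rot: [0.683, 0.614, 0.264, 0.294]
ft_force: [-1.2, -0.5, 0.5]
finger_gap: 0.997
```

```bash
python3 - <<'E'
from low import *
st()
s=snap('top','t13'); print(lid(s))
for th in np.arange(.5,.15,-.04):
    p,R=tgt(th,.76); print(round(th,2),delta(p,R))
E
```

```text
t 11.05 tcp [0.5321 0.0949 0.192 ] case xyz rel hinge [-0.0936  0.0501  0.092 ] toolpitch th 0.759 F [-1.23 -0.46  0.55] gap 0.997 q [ 0.35 -0.02 -0.8   0.03 -0.32  1.9 ]
(array([0.52 , 0.544, 0.579]), np.int64(2246))
0.5 [ 0.111 -0.015  0.246 -0.    -0.    -0.001]
0.46 [-0.164  0.015 -0.287 -0.    -0.    -0.001]
0.42 [-0.418  0.043 -0.829 -0.    -0.    -0.001]
0.38 [-6.500e-01  6.800e-02 -1.382e+00 -0.000e+00 -0.000e+00 -1.000e-03]
0.34 [-8.610e-01  9.100e-02 -1.944e+00 -0.000e+00 -0.000e+00 -1.000e-03]
0.3 [-1.048e+00  1.110e-01 -2.513e+00 -0.000e+00 -0.000e+00 -1.000e-03]
0.26 [-1.213e+00  1.290e-01 -3.090e+00 -0.000e+00 -0.000e+00 -1.000e-03]
0.22 [-1.355e+00  1.440e-01 -3.672e+00 -0.000e+00 -0.000e+00 -1.000e-03]
0.18 [-1.473e+00  1.570e-01 -4.260e+00 -0.000e+00 -0.000e+00 -1.000e-03]
```

{"api": "servo_tool", "payload": {"rows": [[-0.14,0.01,-0.26,0,0,0],[-0.27,0.03,-0.53,0,0,0],[-0.4,0.04,-0.8,0,0,0],[-0.52,0.05,-1.07,0,0,0],[-0.63,0.06,-1.35,0,0,0]]}}

```text
t: 11.6
tcp_pos: [0.5258, 0.0955, 0.1785]
tcp_rot: [0.683, 0.614, 0.264, 0.294]
ft_force: [-0.7, 0.8, -0.9]
finger_gap: 0.998
```

{"api": "servo_tool", "payload": {"rows": [[-0.11,0.01,-0.27,0,0,0],[-0.21,0.02,-0.55,0,0,0],[-0.31,0.03,-0.83,0,0,0],[-0.41,0.04,-1.12,0,0,0],[-0.49,0.05,-1.4,0,0,0]]}}

```text
t: 12.1
tcp_pos: [0.5209, 0.096, 0.1644]
tcp_rot: [0.683, 0.614, 0.264, 0.293]
ft_force: [-0.8, 1.4, -0.5]
finger_gap: 1.0
```

```bash
python3 - <<'E'
from low import *
st()
s=snap('top','t14'); print(lid(s))
for th in np.arange(.3,-.05,-.04):
    p,R=tgt(th,.76); print(round(th,2),delta(p,R))
E
```

```text
t 12.1 tcp [0.5209 0.096  0.1644] case xyz rel hinge [-0.1048  0.05    0.0644] toolpitch th 0.759 F [-0.78  1.38 -0.54] gap 1.0 q [ 0.36  0.02 -0.86 -0.06 -0.33  1.91]
(array([0.322, 0.345, 0.384]), np.int64(2372))
0.3 [ 0.06   0.011  0.234 -0.     0.    -0.001]
0.26 [-0.104  0.029 -0.343 -0.     0.    -0.001]
0.22 [-0.246  0.044 -0.925 -0.     0.    -0.001]
0.18 [-3.650e-01  5.700e-02 -1.513e+00 -0.000e+00  0.000e+00 -1.000e-03]
0.14 [-4.600e-01  6.700e-02 -2.106e+00 -0.000e+00  0.000e+00 -1.000e-03]
0.1 [-5.310e-01  7.500e-02 -2.701e+00 -0.000e+00  0.000e+00 -1.000e-03]
0.06 [-5.790e-01  8.000e-02 -3.299e+00 -0.000e+00  0.000e+00 -1.000e-03]
0.02 [-6.030e-01  8.300e-02 -3.899e+00 -0.000e+00  0.000e+00 -1.000e-03]
-0.02 [-6.030e-01  8.300e-02 -4.499e+00 -0.000e+00  0.000e+00 -1.000e-03]
```

{"api": "servo_tool", "payload": {"rows": [[-0.07,0.01,-0.25,0,0,0],[-0.14,0.02,-0.5,0,0,0],[-0.2,0.03,-0.75,0,0,0],[-0.26,0.04,-1.0,0,0,0],[-0.31,0.05,-1.25,0,0,0]]}}

```text
t: 12.65
tcp_pos: [0.5177, 0.0962, 0.1519]
tcp_rot: [0.684, 0.614, 0.264, 0.294]
ft_force: [-1.6, -0.2, -0.4]
finger_gap: 0.999
```

{"api": "servo_tool", "payload": {"rows": [[-0.04,0.01,-0.2,0,0,0],[-0.08,0.01,-0.4,0,0,0],[-0.12,0.02,-0.6,0,0,0],[-0.15,0.02,-0.8,0,0,0],[-0.18,0.03,-1.0,0,0,0]]}}

```text
t: 13.15
tcp_pos: [0.5161, 0.0966, 0.142]
tcp_rot: [0.684, 0.614, 0.264, 0.294]
ft_force: [-1.9, -0.3, -1.2]
finger_gap: 0.999
```

```bash
python3 - <<'E'
from low import *
st()
s=snap('top','t15'); print(lid(s)); s=snap('scene','s15')
for th in np.arange(.14,-.07,-.03):
    p,R=tgt(th,.76); print(round(th,2),delta(p,R))
E
```

```text
t 13.15 tcp [0.5161 0.0966 0.142 ] case xyz rel hinge [-0.1097  0.05    0.042 ] toolpitch th 0.759 F [-1.92 -0.27 -1.15] gap 0.999 q [ 0.37  0.06 -0.9  -0.15 -0.34  1.91]
(array([0.169, 0.193, 0.232]), np.int64(2374))
0.14 [-0.006 -0.008  0.096 -0.     0.001 -0.001]
0.11 [-0.062 -0.002 -0.35  -0.     0.001 -0.001]
0.08 [-0.104  0.003 -0.798 -0.     0.001 -0.001]
0.05 [-1.330e-01  6.000e-03 -1.247e+00 -0.000e+00  1.000e-03 -1.000e-03]
0.02 [-1.490e-01  8.000e-03 -1.697e+00 -0.000e+00  1.000e-03 -1.000e-03]
-0.01 [-1.510e-01  8.000e-03 -2.147e+00 -0.000e+00  1.000e-03 -1.000e-03]
-0.04 [-1.400e-01  7.000e-03 -2.597e+00 -0.000e+00  1.000e-03 -1.000e-03]
-0.07 [-1.150e-01  4.000e-03 -3.046e+00 -0.000e+00  1.000e-03 -1.000e-03]
```

View pics/s15.png

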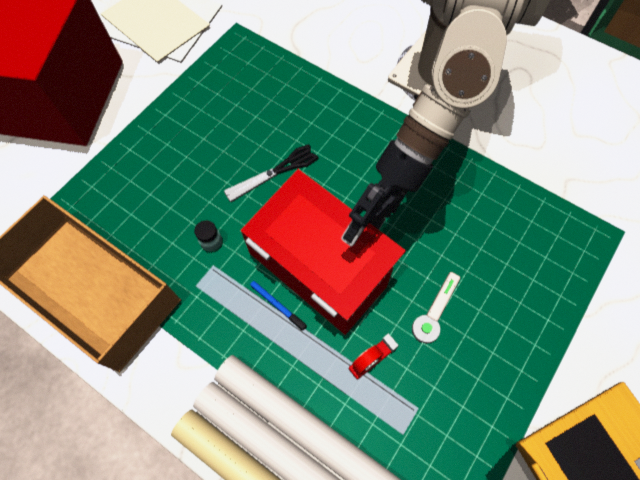

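The lid is nearly level, with the upper finger hovering over it near (350,238). I'll go slower for the last centimetres.

{"api": "servo_tool", "payload": {"rows": [[-0.02,0,-0.15,0,0,0],[-0.04,0,-0.3,0,0,0],[-0.06,0,-0.45,0,0,0],[-0.08,0,-0.6,0,0,0],[-0.1,0,-0.75,0,0,0]]}}

```text
t: 13.75
tcp_pos: [0.5152, 0.0968, 0.1347]
tcp_rot: [0.683, 0.614, 0.264, 0.294]
ft_force: [-1.2, -1.0, -0.8]
finger_gap: 1.004
```

{"api": "servo_tool", "payload": {"rows": [[-0.01,0,-0.12,0,0,0],[-0.02,0,-0.24,0,0,0],[-0.03,0,-0.36,0,0,0],[-0.04,0,-0.48,0,0,0],[-0.05,0,-0.6,0,0,0]]}}

```text
t: 14.25
tcp_pos: [0.5148, 0.0968, 0.1288]
tcp_rot: [0.683, 0.614, 0.264, 0.294]
ft_force: [-0.8, -2.1, -1.6]
finger_gap: 0.998
```

```bash
cat >> h.py <<'E'
def flat(s):
    W=pts(s); d=W-H; X,Y,Z=d@ex,d@ey,d[...,2]
    m=(Y>-.112)&(Y<-.02)&(X<-.01)&(X>-.145)&(Z>-.02)&(Z<.08)
    c=np.polyfit(-X[m],Z[m],1); return 'slope %.4f z0 %.4f n %d'%(c[0],c[1],m.sum())
E
python3 - <<'E'
from low import *
st()
s=snap('top','t16'); print(flat(s)); print(flat(np.load('pics/t15.npz')))
for th in (0.03,0,-.03):
    p,R=tgt(th,.76); print(round(th,2),delta(p,R))
E
```

```text
t 14.25 tcp [0.5148 0.0968 0.1288] case xyz rel hinge [-0.111   0.0501  0.0288] toolpitch th 0.758 F [-0.8  -2.06 -1.56] gap 0.998 q [ 0.37  0.1  -0.93 -0.2  -0.34  1.91]
slope 0.0442 z0 0.0064 n 3438
slope 0.1337 z0 0.0064 n 3438
0.03 [-0.016 -0.015 -0.223 -0.001  0.001 -0.001]
0 [-0.023 -0.014 -0.673 -0.001  0.001 -0.001]
-0.03 [-1.600e-02 -1.500e-02 -1.123e+00 -1.000e-03  1.000e-03 -1.000e-03]
```

{"api": "servo_tool", "payload": {"rows": [[0,0,-0.1,0,0,0],[0,0,-0.2,0,0,0],[0,0,-0.3,0,0,0],[0,0,-0.4,0,0,0],[0,0,-0.48,0,0,0]]}}

```text
t: 14.8
tcp_pos: [0.5146, 0.0968, 0.1238]
tcp_rot: [0.683, 0.614, 0.264, 0.293]
ft_force: [-0.5, 0.5, -1.2]
finger_gap: 0.998
```

{"api": "servo_tool", "payload": {"rows": [[0,0,-0.06,0,0,0],[0,0,-0.12,0,0,0],[0,0,-0.18,0,0,0],[0,0,-0.24,0,0,0],[0,0,-0.3,0,0,0]]}}

```text
t: 15.3
tcp_pos: [0.5151, 0.0969, 0.1214]
tcp_rot: [0.683, 0.614, 0.265, 0.294]
ft_force: [-0.8, 0.5, -0.0]
finger_gap: 0.998
```

```bash
python3 - <<'E'
from low import *
st()
s=snap('top','t17'); print(flat(s))
E
```

```text
t 15.3 tcp [0.5151 0.0969 0.1214] case xyz rel hinge [-0.1106  0.0502  0.0214] toolpitch th 0.758 F [-0.82  0.53 -0.02] gap 0.998 q [ 0.37  0.12 -0.93 -0.24 -0.34  1.91]
slope 0.0002 z0 0.0063 n 3424
```

{"api": "servo_tool", "payload": {"rows": [[-0.02,0,-0.1,0,0,0],[-0.05,0,-0.2,0,0,0],[-0.1,0,-0.35,0,0,0],[-0.2,0.02,-0.5,0,0,0],[-0.4,0.04,-0.7,0,0,0]]}}

```text
t: 15.85
tcp_pos: [0.5107, 0.0972, 0.114]
tcp_rot: [0.683, 0.614, 0.264, 0.294]
ft_force: [0.3, 0.7, -0.3]
finger_gap: 0.999
```

```bash
python3 - <<'E'
from low import *
st()
s=snap('top','t18'); print(flat(s))
E
```

```text
t 15.85 tcp [0.5107 0.0972 0.114 ] case xyz rel hinge [-0.1151  0.0501  0.014 ] toolpitch th 0.758 F [ 0.28  0.73 -0.31] gap 0.999 q [ 0.38  0.13 -0.95 -0.27 -0.34  1.92]
slope -0.0006 z0 0.0064 n 3425
```

```bash
python3 - <<'E'
from low import *
s=manip.sense(); R=Ro.from_quat(s['tcp_rot'])
t=R.as_matrix()[:,2]
for d in (.02,.04,.06):
    p=s['tcp_pos']-d*t; print(d,(-d*t*100).round(2),kin.ik(p,t)[1].round(4))
    for da in (.1,.2,.3,.5):
        R2=Ro.from_rotvec(da*ey)*R; print('  ',da,(da*ey).round(3),kin.ik(p,R2.as_matrix()[:,2])[1].round(4))
E
```

```text
0.02 [-1.44  0.15  1.38] 0.0
   0.1 [0.011 0.099 0.   ] 0.0
   0.2 [0.022 0.199 0.   ] 0.0
   0.3 [0.032 0.298 0.   ] 0.0
   0.5 [0.054 0.497 0.   ] 0.0
0.04 [-2.88  0.31  2.76] 0.0
   0.1 [0.011 0.099 0.   ] 0.0
   0.2 [0.022 0.199 0.   ] 0.0
   0.3 [0.032 0.298 0.   ] 0.0
   0.5 [0.054 0.497 0.   ] 0.0
0.06 [-4.33  0.46  4.13] 0.0
   0.1 [0.011 0.099 0.   ] 0.0
   0.2 [0.022 0.199 0.   ] 0.0
   0.3 [0.032 0.298 0.   ] 0.0
   0.5 [0.054 0.497 0.   ] 0.0
```

{"api": "servo_tool", "payload": {"rows": [[-0.8,0.08,0.7,0,0,0],[-1.7,0.18,1.6,0,0,0],[-2.6,0.28,2.5,0,0,0],[-3.5,0.38,3.35,0,0,0],[-4.3,0.46,4.1,0,0,0]]}}

```text
t: 16.4
tcp_pos: [0.467, 0.1017, 0.1551]
tcp_rot: [0.683, 0.614, 0.264, 0.294]
ft_force: [-0.5, -0.3, -0.6]
finger_gap: 0.996
```

{"api": "servo_tool", "payload": {"rows": [[-1,0.1,2,0.01,0.1,0],[-3,0.3,5,0.022,0.2,0],[-5,0.5,8,0.032,0.3,0],[-7,0.7,11,0.043,0.4,0],[-9,0.9,13,0.054,0.5,0]]}}

```text
t: 16.9
tcp_pos: [0.3878, 0.1104, 0.2733]
tcp_rot: [0.733, 0.659, 0.114, 0.126]
ft_force: [1.7, 0.5, 0.0]
finger_gap: 1.003
```

{"api": "servo_tool", "payload": {"rows": [[0,0,0,0,0,0],[0,0,0,0,0,0],[0,0,0,0,0,0]]}}

```text
t: 17.2
tcp_pos: [0.3887, 0.1102, 0.2703]
tcp_rot: [0.733, 0.659, 0.114, 0.127]
ft_force: [0.2, -1.5, -0.2]
finger_gap: 0.999
```

```bash
python3 - <<'E'
from low import *
st()
s=snap('top','t19'); print(flat(s)); snap('scene','s19')
E
```

```text
t 17.2 tcp [0.3887 0.1102 0.2703] case xyz rel hinge [-0.2377  0.0498  0.1703] toolpitch th 1.228 F [ 0.19 -1.53 -0.21] gap 0.999 q [ 0.39 -0.2  -0.44  1.03 -0.16  2.04]
slope -0.0005 z0 0.0064 n 3420
```

View pics/s19.png

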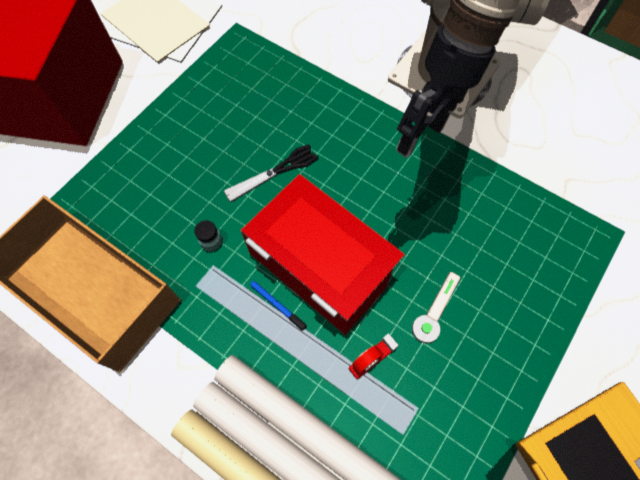

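View pics/t19.png

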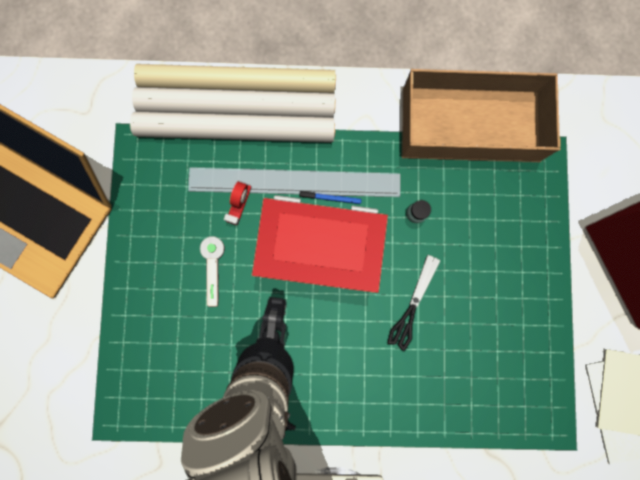

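Both pictures show the lid shut flat: its corners in the top view are (263,199), (387,213), (378,291) and (254,276). The jar, tape dispenser, cutter, shears and marker look unmoved, and the gripper is clear at about (272,310).

```bash
python3 - <<'E'
from h import *
print(manip.close_job())
E
```

```text
the job is handed in; nothing more can be done
None
```

The lid is fully shut and the job is handed in, at about 17 s of the 54 s allowed. I put the open fingers either side of the lid and pushed it forward with the rear finger to about 1.2 rad. It then fell on its own onto the front finger at about 0.85 rad, well before three quarters of the way down. I lowered it on that finger at about 0.2 rad/s, slowing to under 0.1 rad/s at the end, then dropped the finger clear of the lip and backed away.

**Last checks:**
- **Lid:** its measured slope was −0.0005 rad after I withdrew, and it had not changed once the finger let go.
- **Other things:** in the before and after pictures, the jar, tape dispenser, cutter, shears and marker look unmoved. The spools are hidden under the shut lid, so I could not look at them again, but the fingers never went down into the case.
- **Forces:** wrist force readings stayed within about 2 N per axis, which is about the sensor's noise. I confirmed the catch from the lid's angle in the pictures rather than from force.
- **Lid contact:** in the last part the lid rested by its inner edge on the finger, because the arm cannot hold the gripper level that close to its base.

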